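# Take a blue-light microscope picture at the control boxes

### The arm

A 6-joint arm with a two-finger parallel gripper is mounted at the origin on the work surface. World frame = base frame: x ahead of the robot, y to its left, z up, the work surface at z = 0. Lengths are in m, angles in rad, forces in N, time in s.
With the tool pointing down it reaches from about 0.35 to 0.975 m from the base axis. Payload 4.9 kg.
Tool frame: the origin (TCP) lies between the finger pads; the fingertips stand 14 mm ahead of it and the grasp point (between the pads) lies 5 mm behind it (manip.tcp_to_tips is the distance from the TCP to the fingertips, in m); z points along the fingers, y is the line along which they close (so a half turn about z gives the same grasp; the last joint's range is limited). The gripper opens to 85 mm and grips with 20 to 120 N. Pads are 22 mm wide; open, the fingers measure 114 mm over their backs; the gripper's body (76 mm by 85 mm) begins 54 mm behind the grasp point. The pads swing forward as they close: fully open they stand 13 mm farther back than shut.
Start: joints at [1.171, 0.053, 1.613, -0, 1.476, -0.119], TCP at [0.173, 0.601, 0.245] pointing down, gripper open.
Joint ranges: [-3.01, 3.01], [-1.01, 2.22], [0.06, 2.58], [-1.02, 4.17], [0.09, 2.62], [-3.14, 3.14]. Speed limits (rad/s): [2.57, 2.57, 3.14, 3.14, 3.14, 3.14].

### API

Orientations are given as a unit quaternion [w, x, y, z].
In Python, from plant import manip gives the robot as it stands.
- The arm moves only by the tool servo_tool, never from a script. Its argument "moves" is a list that holds one entry, the list of rows, each a list of 7 numbers: the shift along the tool's x, y, z in mm, then the turn, a rotation vector about the tool's x, y, z in degrees, then the finger opening in mm, from 0 to 85.4. In form: [[[x, y, z, ax, ay, az, fingers], ...]]. A call has 1 to 12 rows; each row shifts and turns the commanded pose from where the row before left it, along the tool's axes as they then stand; what a row does not reach is not made up. A row lasts 1/8 s, in which the tool goes at most 62.5 mm and 10.7 degrees, less where a joint would pass 70% of its speed; a pose out of reach is approached as far as the arm can. A call with a gripper value outside its range is refused whole. The fingers move at their own pace and stop on an object; the grip force is fixed at half the most. Time passes only in rows, so rows that do not move let the fingers close. It gives the time, the measured TCP pose, the force, the opening and the grip force at its end, in the units of the state.
- manip.state(): the state, without advancing time (a new reading comes with each control period).
- manip.grab_frame(name): name is "scene" or "top" or "wrist"; returns a dict with "image" (420x560x3 uint8, blue, green, red), "mtx" (3x3 intrinsics, pixels), "dist_coeffs" ([k1, k2, p1, p2, k3] as OpenCV has them; the pictures are not rectified), "eye" and "rotation" of the camera in the world. Camera axes: x right, y down, z forward; pixel columns grow to the right and rows downward; lengths in m; the calibration is good to about 2 mm. A picture is of the moment at which its call begins. There is no depth.
- manip.job_done(): hands the job in; it is judged then, once.
The state is a dict: "time": time; "joint_pos": joint angles; "joint_vel": joint speeds; "joint_efforts": joint torques, N m; "tool_pos": TCP position; "tool_rot": TCP orientation; "contact_force": force on the tool from outside, world axes, zero at the start; "ft_torque": the same for the moment, N m; "gripper_width": opening from 0.0 (shut) to 1.0 (fully open); "grasp_force": force on a finger pad.
Only numpy, scipy, OpenCV 4.12 (cv2) and the standard library are available. Lean on these libraries where they do the work, as an engineer would, in place of code of your own. Each camera call takes 0.05 s, during which the arm holds its last target. There are 200 camera calls.

### The job

Take a microscope picture under blue light: press the green-dotted end of the rocker on the white lamp box fully down to switch the lamp on, then push the blue filter rod all the way in, and then press the red button on the black camera release all the way down for a moment and let it spring back. Work only by pressing, with the fingertips: leave the green and amber rods out, do not lift or shove the camera release, and leave everything else on the bench standing where it is.

Things in the scene. Friction and masses are not known exactly. Their poses are not given: they have to be found in the camera images.
- lamp_box: white lamp supply box, 100 (x) x 130 (y) x 58 mm with a grey switch surround up to 72 mm, fixed to the bench; it stands left or right of the filter unit. Origin: centre of its underside. Its x and y lie level, z up; the rocker runs along its y, the green dot towards its +y
- lamp_rocker (a joint): black V-shaped rocker on the lamp box, 30 mm wide (box x), 57 mm long (box y), pivot along box x, 70 mm above the bench over the box's origin. Rad: 0 off (green-dotted wing up at 0.44 rad, plain wing level), 0.44 fully on (dotted wing level, hard stop). Stays where it is left; about 4 N pressed at the dot turns it. Starts between 0 and 0.06
- rocker_on_end (a point): middle of the top face of the rocker's green-dotted wing, near the 14 mm green dot, 20 mm from the pivot towards the box's +y; about 80 mm above the bench when off, 72 mm when on. Moves with the rocker; press here straight down
- filter_block: white filter unit, 110 (x) x 190 (y) x 70 mm, fixed to the bench. Origin: centre of its underside, z up. Three upright push rods with coloured caps stand in a row along its y, 55 mm apart, in any order of colours, each in a 34 mm dark collar 12 mm high
- blue_plunger (a joint): joint of the blue filter push rod, m: 0 fully out, 0.012 fully in. No spring: it slides against about 4 N of friction (push harder than that; a hard stop at 0.012) and stays where it is left. Starts between 0 and 0.002
- green_plunger (a joint): joint of the green filter push rod, m: 0 fully out, 0.012 fully in. No spring: it slides against about 4 N of friction (push harder than that; a hard stop at 0.012) and stays where it is left. Starts between 0 and 0.002
- amber_plunger (a joint): joint of the amber filter push rod, m: 0 fully out, 0.012 fully in. No spring: it slides against about 4 N of friction (push harder than that; a hard stop at 0.012) and stays where it is left. Starts between 0 and 0.002
- blue_top (a point): centre of the top face of the blue cap (a flat disc 28 mm across, 8 mm thick, on a 12 mm steel stem) of the blue push rod; about 104 mm above the bench when out, 92 mm when in; it is pushed straight down
- green_top (a point): centre of the top face of the green cap (a flat disc 28 mm across, 8 mm thick, on a 12 mm steel stem) of the green push rod (leave it out); about 104 mm above the bench when out, 92 mm when in; it is pushed straight down
- amber_top (a point): centre of the top face of the amber cap (a flat disc 28 mm across, 8 mm thick, on a 12 mm steel stem) of the amber push rod (orange; leave it out); about 104 mm above the bench when out, 92 mm when in; it is pushed straight down
- camera_pod: black camera release, 85 (x) x 70 (y) x 26 mm, about 0.4 kg, standing loose on the bench, left or right of the filter unit (on the other side from the lamp box). Origin: centre of its underside, z up. The red button is in the middle of its top
- camera_button (a joint): travel of the red spring button, m: 0 out, 0.006 fully down (hard stop). It springs back; about 1.5 N starts it and 5 N holds it fully down
- camera_top (a point): centre of the top face of the red button (flat, 32 mm across), 39 mm above the bench when out; pressed straight down
- bottle: amber glass bottle with a black cap, 56 mm across, 115 mm tall, loose, beyond the filter unit. Origin: centre of its underside. Leave it alone
- jar: white jar with a black lid, 62 mm across, 60 mm tall, loose. Origin: centre of its underside. Leave it alone
- vial: clear plastic cup, 46 mm across, 50 mm tall, loose. Origin: centre of its underside. Leave it alone
- steel_block: dark steel block 50 (x) x 85 (y) x 16 mm, loose, between robot and filter unit. Origin: centre of its underside. Leave it alone
- puck_a: black specimen puck, 30 mm across, 18 mm tall, standing loose on the steel block. Origin: centre of its underside. Leave it alone
- puck_b: green specimen puck with a steel centre, 30 mm across, 18 mm tall, loose on the bench. Origin: centre of its underside. Leave it alone
- puck_c: grey specimen puck with a steel centre, 30 mm across, 18 mm tall, loose on the bench. Origin: centre of its underside. Leave it alone
Things that resemble listed ones, but are neither listed nor needed, are in the scene too. What is shaped like the lamp_box but pink or purple is not meant. What is shaped like the camera_pod but yellow is not meant.

How it is judged:
By the outcome, as a careful person would: the job done as asked, in the order asked, and still so for the second after the job is handed in, with the robot touching nothing.
It also fails if it takes over 53 s, if anything falls off the work surface, if the arm or the gripper's body presses on something with over 40 N, if the wrist force passes 120 N, or if a joint passes its speed limit or range.

## Working session

There is one attempt and no reset: what is moved stays moved. The work goes in short steps, Python scripts to look and compute and a tool call to move; the robot and the scene stay as the last step left them, time stands still between calls to the robot, and variables do not carry over. Pictures are saved under pics/ and viewed, at most 10 in all, crops included, and the job is handed in when it is done.

Besides the shell and the picture viewer there is one more tool, called as name(argument=value, ...) on one line, values as JSON. servo_tool: Moves the arm, as the interface text tells. Its arguments: {"type":"object","properties":{"moves":{"type":"array"}},"required":["moves"]}

```bash
ls; mkdir -p pics; python3 - <<'E'
from plant import manip
import cv2,json
for n in("top","scene"):
    f=manip.grab_frame(n); cv2.imwrite(f"pics/{n}0.png",f["image"])
    print(n,f["mtx"],f["dist_coeffs"],f["eye"],f["rotation"])
s=manip.state();print(s["time"],s["tool_pos"],s["tool_rot"],s["gripper_width"],manip.tcp_to_tips)
E
```

```text
pics
top [[426.08907424   0.         276.9865816 ]
 [  0.         426.08907424 208.12796527]
 [  0.           0.           1.        ]] [-0.05443842  0.          0.          0.          0.        ] [ 1.94209524e-01 -4.77217656e-04  1.45221575e+00] [-0.07679289  0.71520285 -0.69031706  0.07778231]
scene [[385.2370248    0.         279.28975732]
 [  0.         385.2370248  202.33540835]
 [  0.           0.           1.        ]] [0.02027248 0.         0.         0.         0.        ] [ 1.36373481 -0.53151884  0.83179245] [-0.40193756  0.7756177   0.43540157 -0.21746001]
0.1 [0.17297792 0.60002418 0.24417445] [-2.33038740e-04  1.39921891e-01  9.90162106e-01 -9.01882372e-04] 1.0026288615311838 0.014
```

View pics/top0.png

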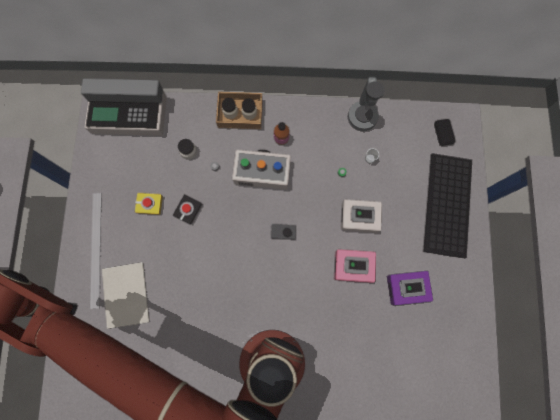

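View pics/scene0.png

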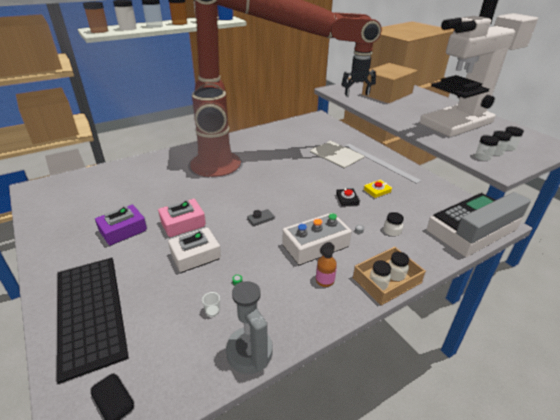

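The top view shows the white lamp box at (362,215) with its dot at the left, the caps green (245,163), orange (262,165) and blue (278,168), and the black release's red button at (187,209). The yellow release and the pink and purple boxes are lookalikes. Next I measure by colour in both views.

```bash
cat > h.py <<'E'
import cv2,numpy as np
from scipy.spatial.transform import Rotation as R
def rot(q): return R.from_quat([q[1],q[2],q[3],q[0]]).as_matrix()
def ray(f,px):
    u=cv2.undistortPoints(np.array([[px]],float),f["mtx"],f["dist_coeffs"])[0,0]
    d=rot(f["rotation"])@np.array([u[0],u[1],1]); return np.array(f["eye"]),d/np.linalg.norm(d)
def plane(f,px,z):
    e,d=ray(f,px); return e+d*(z-e[2])/d[2]
def tri(f,p,g,q):
    a,d=ray(f,p);b,e=ray(g,q)
    t=np.linalg.lstsq(np.stack([d,-e],1),b-a,rcond=None)[0]
    x,y=a+t[0]*d,b+t[1]*e; return (x+y)/2,np.linalg.norm(x-y)
def blob(f,c,r,hr,smin=90,vmin=50):
    hsv=cv2.cvtColor(f["image"],cv2.COLOR_BGR2HSV); m=cv2.inRange(hsv,(hr[0],smin,vmin),(hr[1],255,255))
    if hr[0]==0: m|=cv2.inRange(hsv,(172,smin,vmin),(180,255,255))
    k=np.zeros_like(m);cv2.circle(k,c,r,255,-1);m&=k
    n,l,s,cc=cv2.connectedComponentsWithStats(m); 
    if n<2:return None,0
    i=1+np.argmax(s[1:,4]);return cc[i],s[i,4]
E
python3 - <<'E'
from h import *
from plant import manip
np.set_printoptions(precision=4,suppress=True)
T=manip.grab_frame("top");S=manip.grab_frame("scene")
for n,a,b,r1,r2,h,z in[("blue",(278,168),(303,230),9,9,(100,130),.104),("amber",(262,165),(318,225),9,9,(5,22),.104),("green",(245,163),(333,218),9,9,(45,90),.104),
 ("cam",(187,209),(348,193),9,9,(0,8),.039),("dot",(355,213),(203,239),9,9,(45,90),.08)]:
    p,k=blob(T,a,r1,h);q,l=blob(S,b,r2,h)
    print(n,p,k,q,l, plane(T,p,z) if k else '', plane(S,q,z) if l else '', tri(T,p,S,q) if k and l else '')
# lamp white box top, pod outline
g=cv2.cvtColor(T["image"],cv2.COLOR_BGR2HSV)
for n,c,r,lo,hi,z in[("lamp",(362,215),32,(0,0,190),(180,60,255),.058),("block",(262,168),40,(0,0,190),(180,60,255),.07),("pod",(187,209),22,(0,0,0),(180,255,60),.026)]:
    m=cv2.inRange(g,lo,hi);k=np.zeros_like(m);cv2.circle(k,c,r,255,-1);m&=k
    rc=cv2.minAreaRect(cv2.findNonZero(m)); P=np.array([plane(T,x,z)[:2] for x in cv2.boxPoints(rc)])
    print(n,rc,P.mean(0),'\n',P,np.linalg.norm(P-np.roll(P,-1,0),axis=1))
a=T["image"][180:250,325:400];b=S["image"][215:275,160:230];c=T["image"][185:235,160:215];d=T["image"][140:200,220:300]
cv2.imwrite("pics/c.png",np.vstack([np.hstack([cv2.resize(x,(390,290),interpolation=cv2.INTER_CUBIC) for x in y]) for y in((a,b),(c,d))]))
E
```

```text
blue [277.3654 165.5769] 52 [301.9111 226.6444] 45 [0.6389 0.0067 0.104 ] [0.6451 0.0035 0.104 ] (array([0.6405, 0.0068, 0.0993]), np.float64(0.0002728016217671835))
amber [260.9077 163.9692] 65 [317.3019 221.8679] 53 [0.6425 0.0615 0.104 ] [0.6502 0.0567 0.104 ] (array([0.6444, 0.0616, 0.098 ]), np.float64(0.0002672713459999055))
green [244.5208 162.1042] 48 [332.4474 216.2105] 38 [0.647  0.1162 0.104 ] [0.6516 0.1138 0.104 ] (array([0.6482, 0.1166, 0.1006]), np.float64(0.0002644765537419562))
cam [185.8769 207.8769] 65 [348.1132 191.8868] 53 [0.4985 0.313  0.039 ] [0.5014 0.3124 0.039 ] (array([0.4992, 0.3138, 0.0371]), np.float64(0.0010602648143521688))
dot [358.9091 212.6364] 11 [197.3913 235.087 ] 23 [ 0.4942 -0.2679  0.08  ] [ 0.4941 -0.2691  0.08  ] (array([ 0.494 , -0.2685,  0.0797]), np.float64(0.001187600032111848))
lamp ((361.0, 214.0), (32.0, 24.0), 0.0) [ 0.4948 -0.2793] 
 [[ 0.4518 -0.2254]
 [ 0.534  -0.2253]
 [ 0.5379 -0.3338]
 [ 0.4555 -0.3325]] [0.0822 0.1086 0.0824 0.1072]Traceback (most recent call last):
  File "<stdin>", line 13, in <module>
cv2.error: OpenCV(4.12.0) /io/opencv/modules/imgproc/src/convhull.cpp:143: error: (-215:Assertion failed) total >= 0 && (depth == CV_32F || depth == CV_32S) in function 'convexHull'
```

```bash
python3 - <<'E'
from h import *
from plant import manip
T=manip.grab_frame("top");S=manip.grab_frame("scene")
a=T["image"][180:250,325:400];b=S["image"][215:275,160:230];c=T["image"][185:235,160:215];d=T["image"][140:200,220:300]
cv2.imwrite("pics/c.png",np.vstack([np.hstack([cv2.resize(x,(390,290),interpolation=cv2.INTER_CUBIC) for x in y]) for y in((a,b),(c,d))]))
g=cv2.cvtColor(T["image"],cv2.COLOR_BGR2HSV)
for n,c,r,lo,hi,z in[("lamp",(362,215),32,(0,0,150),(180,70,255),.058),("block",(262,168),40,(0,0,150),(180,70,255),.07),("pod",(187,209),22,(0,0,0),(180,255,60),.026)]:
    m=cv2.inRange(g,lo,hi);k=np.zeros_like(m);cv2.circle(k,c,r,255,-1);m&=k
    if not m.any(): print(n);continue
    rc=cv2.minAreaRect(cv2.findNonZero(m)); P=np.array([plane(T,x,z)[:2] for x in cv2.boxPoints(rc)])
    print(n,rc,P.mean(0),'\n',P,np.linalg.norm(P-np.roll(P,-1,0),axis=1))
E
```

```text
lamp ((361.8000183105469, 214.39999389648438), (37.68836212158203, 28.8792724609375), 2.602562189102173) [ 0.49364121 -0.28196112] 
 [[ 0.44483559 -0.21642803]
 [ 0.54379437 -0.22070163]
 [ 0.54251195 -0.34845193]
 [ 0.44342292 -0.34226288]] [0.09905102 0.12775673 0.09928213 0.12584278]
block ((260.589111328125, 166.60891723632812), (55.4235725402832, 30.54764175415039), 5.710593223571777) [0.64486632 0.06385749] 
 [[ 0.59686639  0.15996951]
 [ 0.70573527  0.15596212]
 [ 0.69259726 -0.03384858]
 [ 0.58426638 -0.0266531 ]] [0.1089426  0.19026484 0.10856958 0.18704747]
pod ((187.363037109375, 209.33438110351562), (20.27140998840332, 23.383947372436523), 28.610458374023438) [0.49661437 0.31033776] 
 [[0.47565869 0.35859446]
 [0.54939204 0.32608766]
 [0.5171939  0.26184855]
 [0.44421284 0.29482037]] [0.08058101 0.07185669 0.08008355 0.07110539]
```

View pics/c.png

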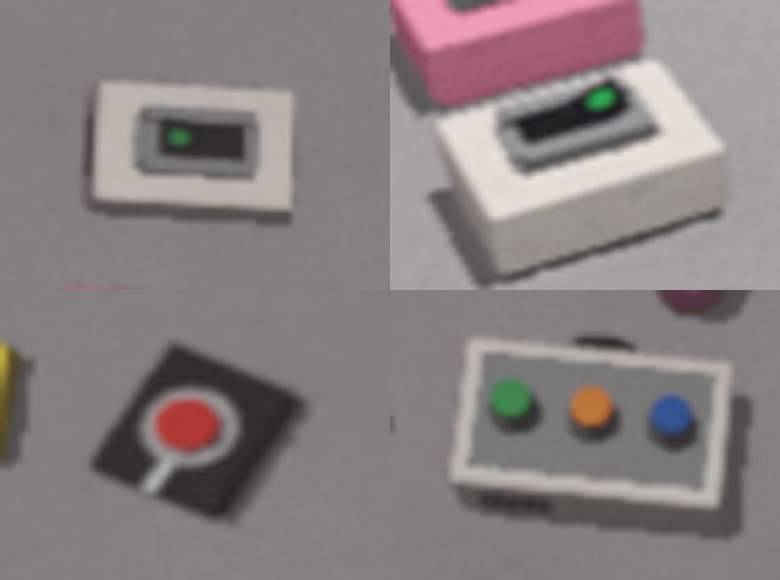

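The crops confirm the lamp's dot on the +y side, the box yaw of about -1°, and no obstructions. I'll shut the fingers and turn them so their closing line lies along the box's x.

servo_tool(moves=[[[0,0,0,0,0,10.7,0],[0,0,0,0,0,10.7,0],[0,0,0,0,0,10.7,0],[0,0,0,0,0,10.7,0],[0,0,0,0,0,10.7,0],[0,0,0,0,0,10.7,0],[0,0,0,0,0,10.7,0],[-30,50,0,0,0,0,0],[-30,50,0,0,0,0,0],[-30,50,0,0,0,0,0],[-30,50,0,0,0,0,0],[-40,45,0,0,0,0,0]]])

```text
time: 1.8
tool_pos: [0.4169, 0.4353, 0.2454]
tool_rot: [-0.0, 0.713, 0.701, 0.0]
contact_force: [0.6, 1.0, 0.4]
gripper_width: 0.002
grasp_force: 0.0
```

servo_tool(moves=[[[-60,8,0,0,0,0,0],[-60,8,0,0,0,0,0],[-60,8,0,0,0,0,0],[-60,8,0,0,0,0,0],[-60,8,0,0,0,0,0],[-60,8,0,0,0,0,0],[-60,8,0,0,0,0,0],[-60,8,0,0,0,0,0],[-60,0,0,0,0,0,0],[-60,0,0,0,0,0,0],[-60,0,0,0,0,0,0],[0,0,0,0,0,0,0]]])

```text
time: 3.3
tool_pos: [0.4674, -0.2282, 0.2452]
tool_rot: [-0.0, 0.715, 0.699, -0.0]
contact_force: [-0.1, 0.1, -0.0]
gripper_width: 0.002
grasp_force: 0.0
```

```bash
python3 - <<'E'
from h import *
from plant import manip
s=manip.state();print(s["time"],s["tool_pos"],rot(s["tool_rot"]),s["joint_pos"],s["contact_force"])
f=manip.grab_frame("wrist");cv2.imwrite("pics/w1.png",f["image"]);print(f["eye"],f["rotation"])
p,k=blob(f,(280,210),400,(45,90));print(p,k,plane(f,p,.08))
E
```

```text
3.3 [ 0.46735669 -0.22816659  0.24521379] [[ 2.28833258e-02  9.99738058e-01 -4.09968246e-04]
 [ 9.99738064e-01 -2.28834840e-02 -3.85588425e-04]
 [-3.94868925e-04 -4.01037315e-04 -9.99999842e-01]] [-5.97044152e-01 -2.01316187e-01  1.85368017e+00 -5.51193492e-04
  1.48935095e+00 -5.74113871e-01] [-0.10882549  0.06147827 -0.02877293]
[ 0.46842072 -0.15035742  0.37244208] [ 0.15335052  0.98810236 -0.01148305 -0.00234318]
[436.24043716 173.82513661] 366 [ 0.61752198 -0.20862718  0.08      ]
```

View pics/w1.png

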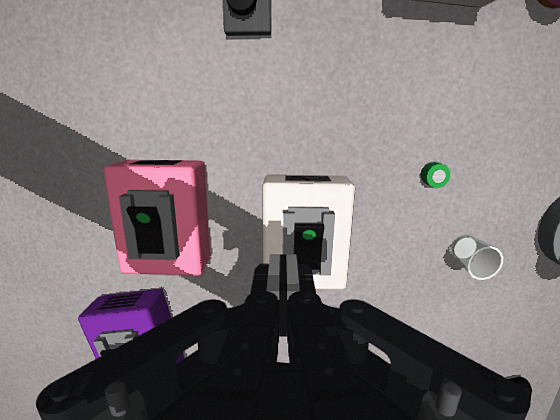

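The wrist view shows the white box with its green dot at (309,235) and the shut fingertips at about (283,258). Green at (436,174) is a puck.

```bash
python3 - <<'E'
from h import *
from plant import manip
f=manip.grab_frame("wrist")
p,k=blob(f,(309,235),10,(45,90));print(p,k,plane(f,p,.079))
for q in[(264,180),(354,180),(350,288)]:print(plane(f,q,.058))
for q in[(284,208),(333,208),(297,222),(323,222)]:print(plane(f,q,.072))
E
```

```text
[308.31775701 236.14018692] 107 [ 0.49203356 -0.26943008  0.079     ]
[ 0.44718011 -0.21392524  0.058     ]
[ 0.54140506 -0.2157902   0.058     ]
[ 0.54335174 -0.34524596  0.058     ]
[ 0.46750288 -0.24065984  0.072     ]
[ 0.51784972 -0.24170518  0.072     ]
[ 0.48073208 -0.2561846   0.072     ]
[ 0.50783675 -0.25676131  0.072     ]
```

servo_tool(moves=[[[-16,13,0,0,0,0,0],[-16,13,0,0,0,0,0],[0,0,50,0,0,0,0],[0,0,50,0,0,0,0],[0,0,30,0,0,0,0],[0,0,8,0,0,0,0],[0,0,0,0,0,0,0]]])

```text
time: 4.28
tool_pos: [0.4939, -0.2564, 0.1079]
tool_rot: [0.0, 0.713, 0.701, 0.0]
contact_force: [0.8, 0.7, 0.7]
gripper_width: -0.003
grasp_force: 0.0
```

servo_tool(moves=[[[0,0,3,0,0,0,0],[0,0,3,0,0,0,0],[0,0,3,0,0,0,0],[0,0,3,0,0,0,0],[0,0,3,0,0,0,0],[0,0,2,0,0,0,0],[0,0,0,0,0,0,0]]])

```text
time: 5.15
tool_pos: [0.4938, -0.2571, 0.0905]
tool_rot: [0.0, 0.713, 0.701, 0.0]
contact_force: [0.7, 1.5, 3.2]
gripper_width: 0.003
grasp_force: 1.4
```

Contact has started, but it is about 4 mm outboard. I'll lift slightly, shift inward and press on.

servo_tool(moves=[[[0,0,-4,0,0,0,0],[-4,0,0,0,0,0,0],[0,0,4,0,0,0,0],[0,0,2,0,0,0,0],[0,0,2,0,0,0,0],[0,0,1,0,0,0,0],[0,0,0,0,0,0,0]]])

```text
time: 6.02
tool_pos: [0.4935, -0.2612, 0.086]
tool_rot: [0.0, 0.713, 0.701, -0.0]
contact_force: [-1.1, 1.4, 5.3]
gripper_width: 0.0
grasp_force: 3.1
```

servo_tool(moves=[[[0,0,1,0,0,0,0],[0,0,1,0,0,0,0],[0,0,0,0,0,0,0]]])

```text
time: 6.4
tool_pos: [0.4937, -0.2612, 0.0859]
tool_rot: [-0.0, 0.713, 0.701, -0.0]
contact_force: [-6.7, 3.9, 16.2]
gripper_width: -0.001
grasp_force: 8.0
```

servo_tool(moves=[[[0,0,1,0,0,0,0],[0,0,0,0,0,0,0],[0,0,-20,0,0,0,0],[0,0,-60,0,0,0,0],[0,0,-60,0,0,0,0],[60,0,0,0,0,0,0],[0,0,0,0,0,0,0]]])

```text
time: 7.28
tool_pos: [0.4946, -0.1988, 0.2232]
tool_rot: [0.001, 0.712, 0.702, 0.0]
contact_force: [-0.7, 0.2, -0.7]
gripper_width: 0.002
grasp_force: 0.0
```

```bash
python3 - <<'E'
from h import *
from plant import manip
s=manip.state();print(s["time"],s["tool_pos"],s["contact_force"])
f=manip.grab_frame("wrist");S=manip.grab_frame("scene")
a=S["image"][215:275,160:230];b=f["image"][170:330,220:400]
cv2.imwrite("pics/c2.png",np.hstack([cv2.resize(x,(390,330),interpolation=cv2.INTER_CUBIC) for x in(a,b)]))
E
```

```text
7.275 [ 0.49464257 -0.19884165  0.2231674 ] [-0.65534693  0.24602409 -0.65226139]
```

View pics/c2.png

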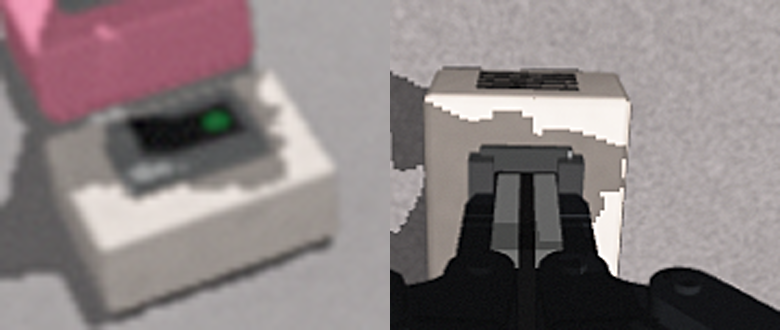

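The dotted wing looks level. I'll confirm it by measuring once the arm has moved away towards the blue rod.

servo_tool(moves=[[[36,37,0,0,0,0,0],[36,37,0,0,0,0,0],[36,37,0,0,0,0,0],[36,37,0,0,0,0,0],[0,0,0,0,0,0,0]]])

```text
time: 8.0
tool_pos: [0.6462, -0.0585, 0.2204]
tool_rot: [-0.001, 0.712, 0.702, -0.001]
contact_force: [-0.1, -0.4, -0.7]
gripper_width: 0.004
grasp_force: 0.0
```

```bash
python3 - <<'E'
from h import *
from plant import manip
s=manip.state();print(s["time"],s["tool_pos"],s["contact_force"])
f=manip.grab_frame("wrist");S=manip.grab_frame("scene");T=manip.grab_frame("top")
a=S["image"][215:275,160:230];b=f["image"]
cv2.imwrite("pics/c3.png",np.hstack([cv2.resize(x,(390,330),interpolation=cv2.INTER_CUBIC) for x in(a,b)]))
p,k=blob(T,(358,212),9,(45,90));q,l=blob(S,(197,236),9,(45,90));print("dot",p,k,q,l,tri(T,p,S,q))
for n,h in(("blue",(100,130)),("amber",(5,22)),("green",(45,90))):
    p,k=blob(f,(280,210),400,h,120);print(n,p,k,plane(f,p,.103))
E
```

```text
8.0 [ 0.64622619 -0.05854365  0.22042181] [-0.07845807 -0.44091849 -0.7016398 ]
dot [357.9  213.05] 20 [198.38095238 236.57142857] 21 (array([ 0.49402745, -0.26629446,  0.07293084]), np.float64(0.0009022562015977667))
blue [274.29713115 132.98155738] 976 [0.63942523 0.00536916 0.103     ]
amber [482.29356789  43.76965366] 3638 [0.7962605  0.07055951 0.103     ]
green [ 16.12765957 358.55319149] 47 [ 0.35090352 -0.22355808  0.103     ]
```

View pics/c3.png

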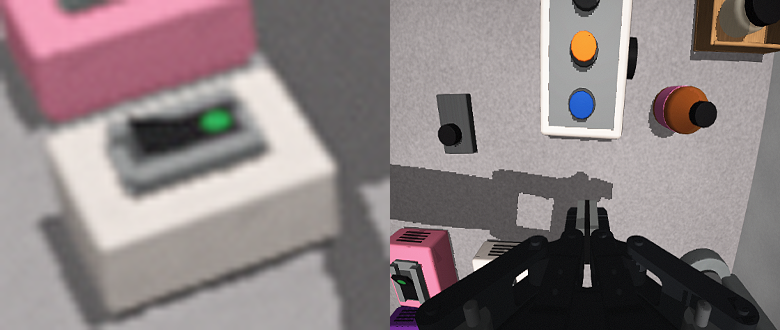

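The dot triangulates to z = 73 mm, down from 80 mm, so the lamp is on. Blue is at (0.6395, 0.0055), which agrees in all the views, so I press it next.

servo_tool(moves=[[[32,-4,0,0,0,0,0],[32,-4,0,0,0,0,0],[0,0,45,0,0,0,0],[0,0,45,0,0,0,0],[0,0,0,0,0,0,0]]])

```text
time: 8.78
tool_pos: [0.6341, 0.0034, 0.1274]
tool_rot: [-0.004, 0.714, 0.7, -0.003]
contact_force: [0.2, -0.5, 0.0]
gripper_width: -0.001
grasp_force: 0.0
```

servo_tool(moves=[[[2,5,0,0,0,0,0],[0,0,3,0,0,0,0],[0,0,4,0,0,0,0],[0,0,4,0,0,0,0],[0,0,4,0,0,0,0],[0,0,3,0,0,0,0],[0,0,3,0,0,0,0],[0,0,0,0,0,0,0]]])

```text
time: 9.78
tool_pos: [0.643, 0.0063, 0.1112]
tool_rot: [-0.0, 0.713, 0.701, 0.0]
contact_force: [-1.5, 0.1, 2.8]
gripper_width: 0.003
grasp_force: 1.0
```

servo_tool(moves=[[[0,-2,2,0,0,0,0],[0,0,2,0,0,0,0],[0,0,2,0,0,0,0],[0,0,1,0,0,0,0],[0,0,0,0,0,0,0]]])

```text
time: 10.4
tool_pos: [0.6419, 0.0063, 0.1059]
tool_rot: [0.001, 0.713, 0.701, 0.001]
contact_force: [1.1, 0.2, 8.5]
gripper_width: 0.0
grasp_force: 4.3
```

servo_tool(moves=[[[0,0,2,0,0,0,0],[0,0,1,0,0,0,0],[0,0,0,0,0,0,0]]])

```text
time: 10.78
tool_pos: [0.6422, 0.0063, 0.1058]
tool_rot: [0.001, 0.713, 0.701, 0.001]
contact_force: [-5.4, 0.2, 20.4]
gripper_width: -0.003
grasp_force: 10.0
```

Hard stop at 92 mm with 20 N. Now I retreat and head for the camera release.

servo_tool(moves=[[[0,0,-30,0,0,0,0],[0,0,-45,0,0,0,0],[0,0,-45,0,0,0,0],[46,-29,0,0,0,0,0],[46,-29,0,0,0,0,0],[46,-29,0,0,0,0,0],[46,-29,0,0,0,0,0],[46,-29,0,0,0,0,0],[0,0,50,0,0,0,0],[0,0,0,0,0,0,0]]])

```text
time: 12.02
tool_pos: [0.4955, 0.2379, 0.1653]
tool_rot: [-0.003, 0.713, 0.701, -0.006]
contact_force: [-0.1, -0.8, -1.1]
gripper_width: 0.003
grasp_force: 0.0
```

```bash
python3 - <<'E'
from h import *
from plant import manip
np.set_printoptions(precision=4,suppress=True)
s=manip.state();print(s["time"],s["tool_pos"],s["contact_force"])
f=manip.grab_frame("wrist");S=manip.grab_frame("scene");T=manip.grab_frame("top")
cv2.imwrite("pics/c4.png",f["image"])
for n,a,b,h in[("blue",(278,168),(303,230),(100,130)),("amber",(262,165),(318,225),(5,22)),("green",(245,163),(333,218),(45,90))]:
    p,k=blob(T,a,9,h);q,l=blob(S,b,9,h); print(n,k,l,tri(T,p,S,q) if k and l else '')
p,k=blob(f,(280,150),250,(0,8),120);print(p,k,plane(f,p,.039))
E
```

```text
12.025 [0.4955 0.2379 0.1653] [-0.0606 -0.844  -1.0909]
blue 54 51 (array([0.6407, 0.0066, 0.0887]), np.float64(5.242335803716001e-05))
amber 64 54 (array([0.6445, 0.0618, 0.0978]), np.float64(0.0003829042912357519))
green 48 37 (array([0.6481, 0.1168, 0.1004]), np.float64(0.0004394635684520174))
[287.2459 118.4474] 1216 [0.4979 0.3119 0.039 ]
```

View pics/c4.png

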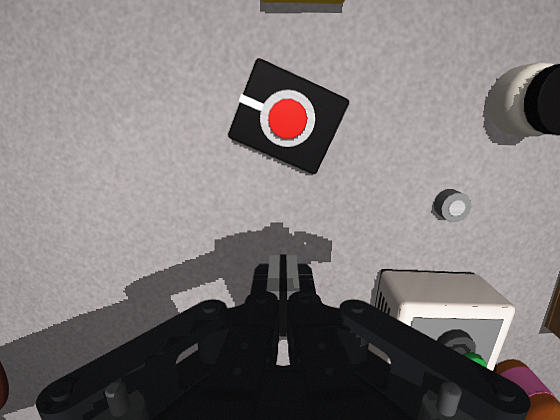

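The red button is at (287,118), which puts it at (0.498, 0.312), matching the earlier measurements. Blue went down 10.6 mm and the other rods are unchanged.

servo_tool(moves=[[[37,2,0,0,0,0,0],[37,1,0,0,0,0,0],[0,0,0,0,0,0,0],[0,0,50,0,0,0,0],[0,0,45,0,0,0,0],[0,0,6,0,0,0,0],[0,0,0,0,0,0,0],[0,0,0,0,0,0,0]]])

```text
time: 13.18
tool_pos: [0.5063, 0.3133, 0.0734]
tool_rot: [0.001, 0.713, 0.701, 0.002]
contact_force: [0.2, -0.2, -0.3]
gripper_width: 0.002
grasp_force: 0.0
```

servo_tool(moves=[[[-1,-8,0,0,0,0,0],[0,0,10,0,0,0,0],[0,0,5,0,0,0,0],[0,0,0,0,0,0,0],[0,0,0,0,0,0,0]]])

```text
time: 13.8
tool_pos: [0.4963, 0.3119, 0.0552]
tool_rot: [-0.0, 0.713, 0.701, -0.0]
contact_force: [0.3, -0.3, -0.5]
gripper_width: -0.001
grasp_force: 0.0
```

Tips are 2 mm above the button and centred. Press slowly.

servo_tool(moves=[[[0,1,2,0,0,0,0],[0,0,2,0,0,0,0],[0,0,2,0,0,0,0],[0,0,1,0,0,0,0],[0,0,1,0,0,0,0],[0,0,0,0,0,0,0],[0,0,0,0,0,0,0]]])

```text
time: 14.68
tool_pos: [0.4977, 0.312, 0.0477]
tool_rot: [0.0, 0.713, 0.701, 0.001]
contact_force: [1.0, -0.6, 3.6]
gripper_width: 0.001
grasp_force: 2.2
```

servo_tool(moves=[[[0,0,1,0,0,0,0],[0,0,1,0,0,0,0],[0,0,1,0,0,0,0],[0,0,0,0,0,0,0],[0,0,0,0,0,0,0]]])

```text
time: 15.3
tool_pos: [0.4978, 0.3121, 0.0468]
tool_rot: [0.0, 0.713, 0.701, -0.0]
contact_force: [-4.4, -3.5, 16.5]
gripper_width: -0.0
grasp_force: 8.5
```

Hard stop reached at 16.5 N with the tip at 32.8 mm. Now I release straight up, with a small first step.

servo_tool(moves=[[[0,0,-3,0,0,0,0],[0,0,-5,0,0,0,0],[0,0,-10,0,0,0,0],[0,0,-50,0,0,0,0],[0,0,-50,0,0,0,0],[-50,0,0,0,0,0,0],[-50,0,0,0,0,0,0],[0,0,0,0,0,0,0],[0,0,0,0,0,0,0]]])

```text
time: 16.42
tool_pos: [0.495, 0.212, 0.1618]
tool_rot: [-0.001, 0.713, 0.701, -0.0]
contact_force: [0.7, -0.1, 0.5]
gripper_width: 0.001
grasp_force: 0.0
```

```bash
python3 - <<'E'
from h import *
from plant import manip
np.set_printoptions(precision=4,suppress=True)
s=manip.state();print(s["time"],s["tool_pos"],s["contact_force"])
S=manip.grab_frame("scene");T=manip.grab_frame("top");f=manip.grab_frame("wrist")
for n,a,b,h in[("cam",(187,209),(348,193),(0,8)),("blue",(278,168),(303,230),(100,130)),("dot",(358,212),(197,236),(45,90))]:
    p,k=blob(T,a,9,h);q,l=blob(S,b,9,h); print(n,k,l,tri(T,p,S,q) if k and l else '')
p,k=blob(f,(280,150),250,(0,8),120);print(p,k,plane(f,p,.039))
d=cv2.absdiff(cv2.imread("pics/scene0.png"),S["image"]);cv2.imwrite("pics/end.png",S["image"])
E
```

```text
16.425 [0.495  0.212  0.1618] [ 0.6575 -0.055   0.5251]
cam 184 53 (array([0.4924, 0.3154, 0.0316]), np.float64(0.008727545817383187))
blue 54 51 (array([0.6407, 0.0066, 0.0887]), np.float64(5.242335803716001e-05))
dot 18 22 (array([ 0.4937, -0.2662,  0.0726]), np.float64(0.0018178241543934884))
[285.4896  85.7716] 1340 [0.4979 0.3116 0.039 ]
```

View pics/end.png

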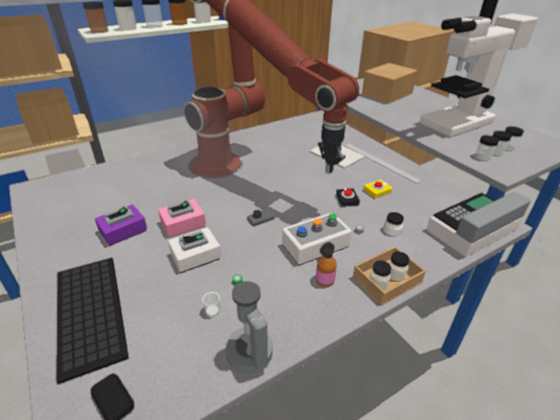

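The closing view shows everything standing in place, with the release at (348,193) unmoved and the lamp rocker down.

```bash
python3 -c "
from plant import manip
print(manip.job_done())"
```

```text
the job is handed in; nothing more can be done
None
```

The job is handed in at about 16.5 s: lamp switched on, blue rod pushed fully in, red button pressed to its stop and released, in that order, with the green and amber rods still out and nothing else seen to move.

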